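Eject a blade cassette and put it back in its rack

TASK

Press the ejector lever on the grey holder all the way down so that the tall blade cassette rises from its pocket, then lift the cassette out, stand it on the bare bench top and let go. Take it again the other way, across its width, so that your fingers clear the end posts, and lower it into the empty bay of the plywood rack until it stands flat on the bay floor. Keep it upright, do not drop it, and leave the short cassettes, the reel and the screwdriver where they are.

Things in the scene. Friction and masses are not known exactly. Their poses are not given: they have to be found in the camera images.
- holder: Grey fixed block 91 (x) x 75 (y) x 86 mm high on a 135 x 100 x 12 mm foot plate. Origin: centre of underside. Pocket 67 (x) x 33 (y) mm in its top centre. Two steel guide plates (44 mm long, 8 thick) stand along the pocket's long sides up to 129 mm above the bench and bar a grip across the cassette's width; its ends (x) are free. Ejector lever on the -y side.
- lever (a joint): Ejector lever, hinged on the holder at y = -52, z = 70 mm, axis along holder x. 0 rad: slants up by 0.35 rad, cassette seated. 0.70: hard stop, slants down by 0.35 rad, cassette raised 45 mm; in proportion between. Needs about 6 to 10 N down on its pad; it is stiff, stays where it is left and keeps the cassette raised.
- lever_pad (a point): Centre of the upper face of the black 40 x 40 mm press pad at the lever's free end, 130 mm from the hinge; moves with the lever, from 122 mm above the bench (up) to 33 mm (fully pressed), on the way swinging 11 mm away from the block, then 5 mm back.
- cassette: Tall blade cassette: aluminium block 64 (x) x 30 (y) x 70 mm high, about 0.36 kg (varies). Origin: centre of underside, z up. Starts in the holder's pocket, x along holder x, underside 14 mm above the bench, top 2 mm below the rim: no grip. With the lever fully down: underside at 59 mm, top at 129 mm, level with the guide plates; 43 mm stand above the rim.
- rack: Fixed plywood rack, base 100 (x) x 260 (y) x 8 mm. Origin: centre of underside. Three bays at y = -85, 0, +85 mm, cassette length along x. At both ends of each bay stands a post 34 mm wide, top 78 mm above the bench, 73 mm clear between: no finger fits past a cassette's ends. Ribs 6 mm high, 40 mm clear, along each bay; above them the sides are open.
- bay: The empty bay (it may be any of the three): dark rubber floor patch 62 x 30 mm. Origin: centre of the bay floor, 8 mm above the bench; x along the bay's length.
- short_a: Short cassette, aluminium, 64 x 30 x 40 mm high, stands in one of the other bays; leave it alone. Origin: centre of its underside.
- short_b: Second short cassette, the same size, in the other occupied bay; leave it alone. Origin: centre of its underside.
- reel: Empty grey plastic reel, 72 mm across, 50 mm high, standing on its flange at the far side of the bench; leave it alone. Origin: centre of its underside.
- driver: Screwdriver with a black handle, 160 mm long, lying on the bench at its far side; leave it alone. Origin: near its middle.

How it is judged:
On the way, in this order (a step that is already met when the one before it is completed fails the run):
1. the lever is pressed fully down and the cassette stands raised in the holder (value of joint lever above 0.62 rad and z of cassette in the frame of holder above 0.05 m and horizontal distance between cassette and holder below 0.01 m), for 0.1 s.
2. the cassette stands upright on the bare bench top, let go (height (world z) of cassette below 0.004 m and angle between cassette's own z axis and vertical below 0.06 rad and contact force between the fingers and cassette below 0.1 N and linear speed of cassette below 0.03 m/s), for 0.2 s.
At the end, for the whole second after the job is handed in: The tall cassette stands upright (within 0.06 rad) on the floor of the empty bay (within 3 mm in height, 10 mm from its centre, lengthwise within 0.3 rad, either way round), at rest; the short cassettes are within 15 mm and the reel and screwdriver within 30 mm of where they began (horizontal distance between cassette and bay below 0.01 m and z of cassette in the frame of bay between -0.003 and 0.003 m and angle between cassette's own z axis and vertical below 0.06 rad and angle between the x axis of cassette and the x axis of bay, either way round below 0.3 rad and linear speed of cassette below 0.02 m/s and distance of each of short_a, short_b from where it was at the start of the episode below 0.015 m and distance of each of reel, driver from where it was at the start of the episode below 0.03 m); the robot touches nothing.
It fails at once if the tall cassette tips over (more than 0.5 rad) (angle between cassette's own z axis and vertical above 0.5 rad).
It fails at once if the tall cassette is dropped (faster than 0.6 m/s with no finger touching it) (linear speed of cassette above 0.6 m/s and contact force between the fingers and cassette below 0.1 N).
It fails at once if a short cassette is moved by more than 15 mm (distance of any of short_a, short_b from where it was at the start of the episode above 0.015 m).
It fails at once if the reel or the screwdriver is moved by more than 30 mm (distance of any of reel, driver from where it was at the start of the episode above 0.03 m).
It also fails if it takes over 72 s, if anything falls off the work surface, if the arm or the gripper's body presses on something with over 40 N, if the wrist force passes 120 N, or if a joint passes its speed limit or range.

ROBOT

A 6-joint arm with a two-finger parallel gripper is mounted at the origin on the work surface. World frame = base frame: x ahead of the robot, y to its left, z up, the work surface at z = 0. Lengths are in m, angles in rad, forces in N, time in s.
With the tool pointing down it reaches from about 0.15 to 0.775 m from the base axis. Payload 6.1 kg.
Tool frame: the origin (TCP) lies at the centre of the arm's flange, where the gripper is bolted on; the fingertips stand 173 mm ahead of it and the grasp point (between the pads) lies 155 mm ahead of it; z points along the fingers, y is the direction in which the jaws open and shut (so a half turn about z gives the same grasp; the last joint's range is limited). The gripper opens to 85 mm and grips with 20 to 120 N. Pads are 22 mm wide; open, the fingers measure 114 mm over their backs; the gripper's body (76 mm by 85 mm) begins 54 mm behind the grasp point. The pads swing forward as they close: fully open they stand 13 mm farther back than shut.
Start: joints at [-1.318, 0.126, -0.04, 1.405, 0, 1.571], TCP at [0.131, -0.508, 0.405] pointing down, gripper open.
Joint ranges: [-2.72, 2.72], [-0.95, 1.95], [-1.27, 1.35], [-1.78, 2.02], [-1.46, 1.47], [-3.14, 3.14]. Speed limits (rad/s): [2.39, 2.39, 3.01, 3.14, 3.14, 3.14].

INTERFACE

Orientations are given as a unit quaternion [w, x, y, z].
In Python, from station import robot, viewer gives the robot as it stands.
- The arm moves only by the tool drive_tool, never from a script. Its argument "commands" is a list of rows, each an object of numbers: "tx", "ty", "tz": the shift along the world's x, y, z in mm; "rx", "ry", "rz": the turn, a rotation vector about the world's x, y, z in rad. A call has 1 to 20 rows; each row shifts and turns the pose as measured when the row begins; what a row does not reach is not made up. A row lasts 1/12 s, in which the tool goes at most 41.7 mm and 7.16 degrees, less where a joint would pass 70% of its speed; a pose out of reach is approached as far as the arm can. A call is refused whole if a number of a shift passes 41.7 or a number of a turn 0.125, either way. A call with a gripper value outside its range is refused whole. "gripper" is the closure, from 0 (fully open) to 1 (shut), set as the call begins (left out, the last holds). The fingers move at their own pace and stop on an object; the grip force is fixed at half the most. Time passes only in rows, so rows that do not move let the fingers close. It gives the time, the measured TCP pose, the force and the opening at its end, in the units of the state.
- robot.get_obs(): the state, without advancing time (a new reading comes with each control period).
- viewer.camera(name): name is "side" or "top" or "wrist"; returns (picture, depth): 420x560x3 uint8, red, green, blue; 420x560 float32, m along the optical axis (not along the pixel's ray), 0 where there is no reading.
- viewer.camera_info(name): a dict with "fx", "fy", "cx", "cy" (pixels), "extrinsics" (4x4, takes a point from world to camera coordinates). Camera axes: x right, y down, z forward; pixel columns grow to the right and rows downward; lengths in m; the calibration is good to about 2 mm. The wrist camera is an equidistant fisheye: a pixel r from the principal point sees the ray r / f radians off the axis. A picture is of the moment at which its call begins: read the wrist's pose just before it. camera_info takes no time and is no camera call; for the wrist camera it gives the pose at the moment of the call.
- robot.job_done(): hands the job in, once; it reports no verdict.
The state is a dict: "t": time; "joint_pos": joint angles; "qd": joint speeds; "effort": joint torques, N m; "ee_pos": TCP position; "tool_rot": TCP orientation; "force": force on the tool from outside, world axes, zero at the start; "torque": the same for the moment, N m; "grip_width": finger opening in m.
Only numpy, scipy, OpenCV 4.12 (cv2) and the standard library are available. Lean on these libraries where they do the work, as an engineer would, in place of code of your own. Each camera call takes 0.05 s, during which the arm holds its last target.

## Working session

There is one attempt and no reset: what is moved stays moved. The work goes in short steps, Python scripts to look and compute and a tool call to move; the robot and the scene stay as the last step left them, time stands still between calls to the robot, and variables do not carry over. Pictures are saved under pics/ and viewed, and the job is handed in when it is done.

Besides the shell and the picture viewer there is one more tool, called in YAML: its name, and indented under it one key for each argument. drive_tool: Moves the arm, as the interface text tells. Its arguments: {"type":"object","properties":{"commands":{"type":"array","items":{"type":"object","properties":{"tx":{"type":"number"},"ty":{"type":"number"},"tz":{"type":"number"},"rx":{"type":"number"},"ry":{"type":"number"},"rz":{"type":"number"}}}},"gripper":{"type":"number"}},"required":["commands"]}

```bash
ls; mkdir -p pics; cat > h.py <<'E'
import numpy as np,cv2
from station import robot,viewer
def snap(n,f):
    ci=viewer.camera_info(n);im,d=viewer.camera(n)
    cv2.imwrite(f'pics/{f}.png',im[:,:,::-1]);np.savez(f'pics/{f}.npz',im=im,d=d,E=ci['extrinsics'],k=[ci[x] for x in('fx','fy','cx','cy')])
    return im,d,ci
def world(f,fish=False):
    z=np.load(f'pics/{f}.npz');d=z['d'];fx,fy,cx,cy=z['k'];v,u=np.mgrid[:420,:560]
    P=np.stack([(u-cx)/fx*d,(v-cy)/fy*d,d,np.ones_like(d)],-1)
    W=P@np.linalg.inv(z['E']).T
    W=W[...,:3];W[d==0]=np.nan
    return W,z['im']
E
python3 - <<'E'
from h import *
o=robot.get_obs();print({k:np.round(v,3) for k,v in o.items()})
for n in('side','top'):
    im,d,ci=snap(n,n+'0');print(n,ci)
E
```

```text
pics
{'t': np.float64(0.0), 'joint_pos': array([-1.318,  0.126, -0.041,  1.405, -0.   ,  1.571]), 'qd': array([-0.001,  0.001,  0.   ,  0.001, -0.   ,  0.001]), 'effort': array([ 0.0000e+00, -4.3592e+01,  3.5292e+01,  1.7000e-02,  0.0000e+00,
        0.0000e+00]), 'ee_pos': array([ 0.131, -0.508,  0.404]), 'tool_rot': array([-0.001,  0.992,  0.126, -0.   ]), 'force': array([ 0.471,  1.158, -0.875]), 'torque': array([-0.042,  0.063,  0.038]), 'grip_width': np.float64(0.086)}
side {'fx': 398.8140230353722, 'fy': 398.8140230353722, 'cx': 274.77679104551055, 'cy': 215.32133261625384, 'extrinsics': array([[-0.95189758, -0.30628569, -0.00894846,  0.54037296],
       [-0.22925152,  0.73125417, -0.64242594,  0.20788739],
       [ 0.20330947, -0.60947225, -0.76629553,  0.79880128],
       [ 0.        ,  0.        ,  0.        ,  1.        ]])}
top {'fx': 528.1209118016393, 'fy': 528.1209118016393, 'cx': 278.873611660094, 'cy': 210.97818262453194, 'extrinsics': array([[ 0.00971602, -0.99995186, -0.00136979, -0.03338067],
       [-0.99535578, -0.00954014, -0.09579074,  0.59335315],
       [ 0.09577306,  0.00229413, -0.99540055,  1.2723906 ],
       [ 0.        ,  0.        ,  0.        ,  1.        ]])}
```

View pics/top0.png

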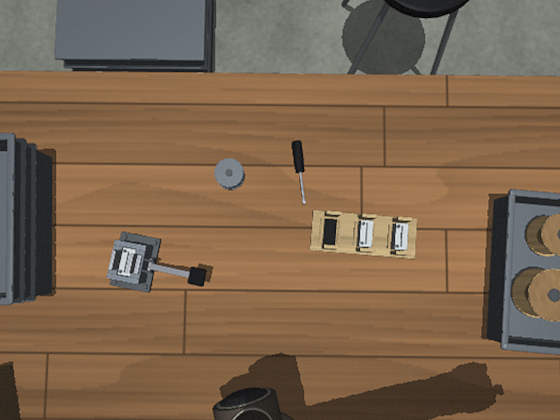

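View pics/side0.png

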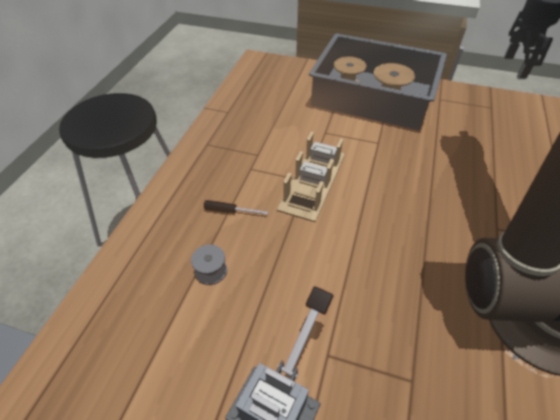

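The top view shows the holder at about (135,262), the black pad at (200,275), and the rack at (363,234) with its dark empty bay at (330,232). In the side view the pad is at (319,300) and the holder at (272,400).

```bash
python3 - <<'E'
from h import *
W,im=world('top0')
for nm,(a,b,c,d) in dict(h=(100,215,225,300),r=(300,200,430,270)).items():
    cv2.imwrite(f'pics/{nm}.png',cv2.resize(im[b:d,a:c,::-1],None,fx=6,fy=6,interpolation=cv2.INTER_NEAREST)) 
for u,v in [(200,275),(198,275),(128,262),(330,232),(365,234),(400,237),(125,285),(150,290),(125,247),(230,173)]:print(u,v,np.round(W[v,u]*1000))
def rect(mask,n):
    P=W[mask];P=P[~np.isnan(P[:,0])]
    r=cv2.minAreaRect((P[:,:2]*1000).astype(np.float32));print(n,len(P),np.round(r[0],1),np.round(r[1],1),r[2],'z',np.round(np.median(P[:,2])*1000,1))
v,u=np.mgrid[:420,:560];Z=W[...,2]
box=lambda a,b,c,d:(u>=a)&(u<c)&(v>=b)&(v<d)
hb=box(100,215,225,300);rb=box(300,200,430,270)
rect(box(185,260,212,290)&(Z>.095)&(Z<.14),'pad')
rect(hb&(u<165)&(Z>.07)&(Z<.1),'block rim')
rect(hb&(u<165)&(Z>.003),'holder all')
rect(hb&(u<165)&(Z>.11),'plates')
rect(rb&(Z>.004),'rack');rect(rb&(Z>.065),'posts')
rect(box(300,200,345,270)&(Z>.065),'post bay')
dark=(im.sum(2)<120);rect(box(315,210,345,255)&dark&(Z<.02),'patch')
rect(box(350,200,378,270)&(Z>.04)&(Z<.055),'s1')
rect(box(385,200,420,270)&(Z>.04)&(Z<.055),'s2')
E
```

```text
200 275 [438. 148. 131.]
198 275 [438. 153. 127.]
128 262 [465. 310. 131.]
330 232 [ 544. -155.   10.]
365 234 [ 538. -236.   51.]
400 237 [ 531. -320.   50.]
125 285 [409. 348.  16.]
150 290 [396. 290.   1.]
125 247 [500. 332.  84.]
230 173 [683.  92.  53.]
pad 316 [436.9 162.9] [50.3 39.9] 80.30653381347656 z 123.4
block rim 1210 [462.3 300.8] [130.5  91.2] 79.35608673095703 z 86.5
holder all 3283 [478.7 327.7] [212.8 178.8] 2.2428483963012695 z 34.0
plates 242 [467.4 328.1] [51. 44.] 79.63053894042969 z 128.5
rack 5015 [ 539.5 -242.9] [172.5 324.4] 0.543887197971344 z 10.5
posts 340 [ 541.2 -237.5] [203.5  89.2] 85.71391296386719 z 78.7
post bay 113 [ 547.5 -152.5] [33.8 88.7] 85.1918716430664 z 78.9
patch 273 [ 546.3 -153.8] [28.5 61.7] 85.63064575195312 z 10.3
s1 353 [ 540.9 -236.5] [32.4 88.4] 86.30732727050781 z 49.5
s2 364 [ 534.4 -321.6] [33.1 88. ] 85.62208557128906 z 49.3
```

```bash
python3 - <<'E'
from h import *
W,im=world('side0')
v,u=np.mgrid[:420,:560];Z=W[...,2]
box=lambda a,b,c,d:(u>=a)&(u<c)&(v>=b)&(v<d)
def rect(mask,n):
    P=W[mask];P=P[~np.isnan(P[:,0])]
    r=cv2.minAreaRect((P[:,:2]*1000).astype(np.float32));print(n,len(P),np.round(r[0],1),np.round(r[1],1),r[2],'z',np.round(np.median(P[:,2])*1000,1))
dark=(im.sum(2)<120)
rect(box(295,280,340,320)&dark&(Z>.095),'pad')
rect(box(220,340,330,420)&(Z>.075)&(Z<.1),'rim')
rect(box(220,340,330,420)&(Z>.12),'plates')
rect(box(270,120,350,220)&(Z>.065),'posts')
rect(box(270,170,350,220)&(Z>.065),'bayposts')
rect(box(270,180,330,215)&dark&(Z<.02),'patch')
cv2.imwrite('pics/sh.png',cv2.resize(im[280:420,210:350,::-1],None,fx=4,fy=4))
E
```

```text
pad 0 [0. 0.] [0. 0.] 0.0 z nan
rim 2434 [459.6 295. ] [144.2  91.4] 79.64923095703125 z 85.9
plates 423 [465.6 328.9] [49.4 43.9] 79.71995544433594 z 129.2
posts 321 [ 540.3 -236.5] [206.1  89.9] 86.02670288085938 z 77.1
bayposts 130 [ 544.5 -177.6] [87.4 89.4] 86.38590240478516 z 76.6
patch 0 [0. 0.] [0. 0.] 0.0 z nan
  return _methods._mean(a, axis=axis, dtype=dtype,
  ret = ret.dtype.type(ret / rcount)
```

View pics/h.png

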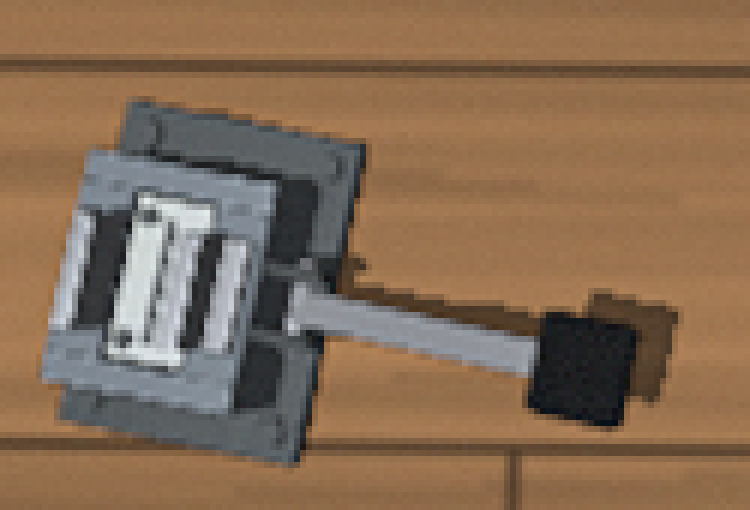

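View pics/r.png

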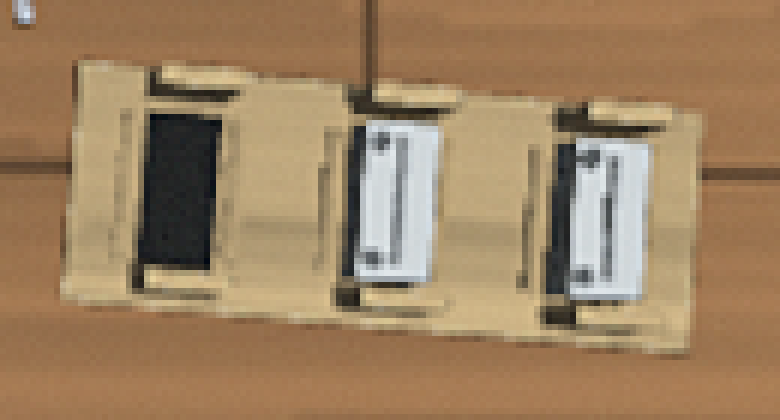

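From both views (world frame, mm):

| Item | Position | Notes |
|---|---|---|
| Holder centre | (466.5, 328.5) | x axis at -10.3° |
| Pad | (435.5, 157), z 123 | |
| Plate tops | z 129 | |
| Empty bay | (546.8, -153) | x axis at -4.2° |

I'll move above the pad with the gripper shut and the jaws turned to the holder's x axis.

drive_tool:
  commands:
    - {"tx": 17,"ty": 37,"rz": 0.063}
    - {"tx": 17,"ty": 37,"rz": 0.063}
    - {"tx": 17,"ty": 37,"rz": 0.063}
    - {"tx": 17,"ty": 37,"rz": 0.063}
    - {"tx": 17,"ty": 37,"rz": 0.063}
    - {"tx": 17,"ty": 37,"rz": 0.063}
    - {"tx": 17,"ty": 37,"rz": 0.063}
    - {"tx": 17,"ty": 37,"rz": 0.063}
    - {"tx": 17,"ty": 37,"rz": 0.063}
    - {"tx": 17,"ty": 37,"rz": 0.063}
    - {"tx": 17,"ty": 37,"rz": 0.063}
    - {"tx": 17,"ty": 37,"rz": 0.063}
    - {"tx": 17,"ty": 37,"rz": 0.063}
    - {"tx": 17,"ty": 37,"rz": 0.063}
    - {"tx": 17,"ty": 37,"rz": 0.063}
    - {"tx": 17,"ty": 37,"rz": 0.063}
    - {"tx": 17,"ty": 37,"rz": 0.063}
    - {"tx": 17,"ty": 37,"rz": 0.063}
  gripper: 1

```text
invalid input
```

drive_tool:
  commands:
    - {"tx": 17,"ty": 37,"tz": 0,"rx": 0,"ry": 0,"rz": 0.063}
    - {"tx": 17,"ty": 37,"tz": 0,"rx": 0,"ry": 0,"rz": 0.063}
  gripper: 1.0

```text
t: 0.27
ee_pos: [0.1643, -0.4377, 0.4009]
tool_rot: [-0.002, 0.982, 0.187, -0.001]
force: [2.0, 0.6, 0.0]
grip_width: 0.0641
```

drive_tool:
  commands:
    - {"tx": 17,"ty": 37,"tz": 0,"rx": 0,"ry": 0,"rz": 0.064}
    - {"tx": 17,"ty": 37,"tz": 0,"rx": 0,"ry": 0,"rz": 0.064}
    - {"tx": 17,"ty": 37,"tz": 0,"rx": 0,"ry": 0,"rz": 0.064}
    - {"tx": 17,"ty": 37,"tz": 0,"rx": 0,"ry": 0,"rz": 0.064}
    - {"tx": 17,"ty": 37,"tz": 0,"rx": 0,"ry": 0,"rz": 0.064}
    - {"tx": 17,"ty": 37,"tz": 0,"rx": 0,"ry": 0,"rz": 0.064}
    - {"tx": 17,"ty": 37,"tz": 0,"rx": 0,"ry": 0,"rz": 0.064}
    - {"tx": 17,"ty": 37,"tz": 0,"rx": 0,"ry": 0,"rz": 0.064}
    - {"tx": 17,"ty": 37,"tz": 0,"rx": 0,"ry": 0,"rz": 0.064}
    - {"tx": 17,"ty": 37,"tz": 0,"rx": 0,"ry": 0,"rz": 0.064}
    - {"tx": 17,"ty": 37,"tz": 0,"rx": 0,"ry": 0,"rz": 0.064}
    - {"tx": 17,"ty": 37,"tz": 0,"rx": 0,"ry": 0,"rz": 0.064}
    - {"tx": 17,"ty": 37,"tz": 0,"rx": 0,"ry": 0,"rz": 0.064}
    - {"tx": 17,"ty": 37,"tz": 0,"rx": 0,"ry": 0,"rz": 0.064}
    - {"tx": 17,"ty": 37,"tz": 0,"rx": 0,"ry": 0,"rz": 0.064}

```text
t: 1.52
ee_pos: [0.4141, 0.1363, 0.397]
tool_rot: [-0.002, 0.772, 0.635, -0.001]
force: [1.2, -1.4, -0.0]
grip_width: 0.0
```

drive_tool:
  commands:
    - {"tx": 10,"ty": 8,"tz": -20,"rx": 0,"ry": 0,"rz": 0.014}
    - {"tx": 10,"ty": 8,"tz": -25,"rx": 0,"ry": 0,"rz": 0}
    - {"tx": 0,"ty": 0,"tz": -25,"rx": 0,"ry": 0,"rz": 0}
    - {"tx": 0,"ty": 0,"tz": -15,"rx": 0,"ry": 0,"rz": 0}
    - {"tx": 0,"ty": 0,"tz": 0,"rx": 0,"ry": 0,"rz": 0}

```text
t: 1.93
ee_pos: [0.437, 0.1626, 0.307]
tool_rot: [-0.003, 0.762, 0.648, -0.001]
force: [-0.3, -1.1, -0.3]
grip_width: -0.0002
```

```bash
python3 - <<'E'
from h import *
im,_,_=snap('side','side1')
cv2.imwrite('pics/s1.png',cv2.resize(im[200:420,200:400,::-1],None,fx=2.7,fy=2.7))
im,_,_=snap('top','top1')
cv2.imwrite('pics/t1.png',cv2.resize(im[200:320,90:250,::-1],None,fx=4,fy=4))
E
```

```text
(no output)
```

View pics/s1.png

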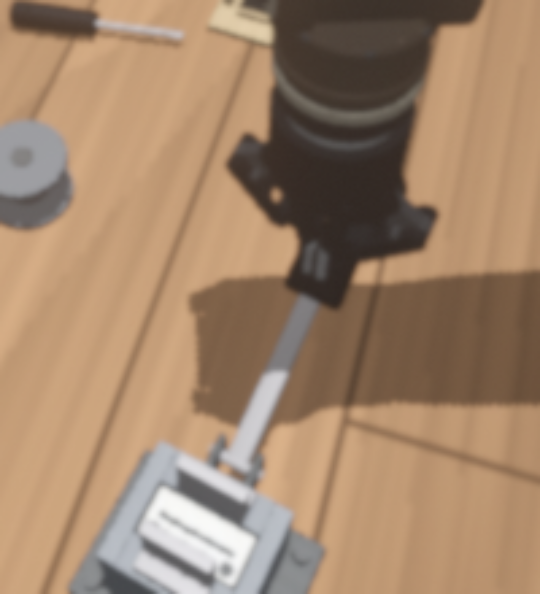

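View pics/t1.png

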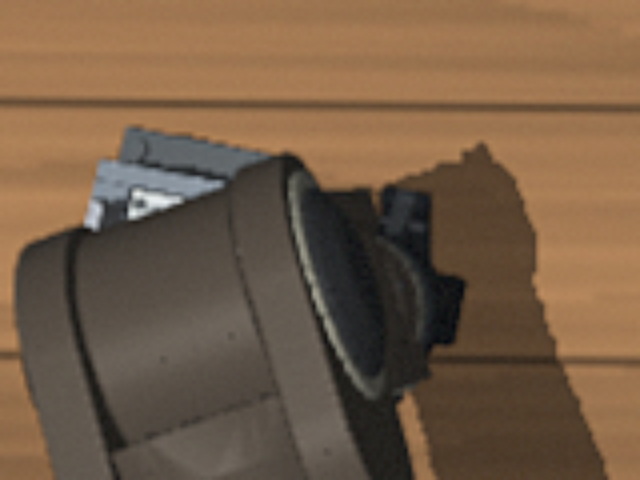

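The side view shows the shut fingers just above the pad at about (320,270). Next I correct y and press.

drive_tool:
  commands:
    - {"tx": -2,"ty": -10,"tz": 0,"rx": 0,"ry": 0,"rz": -0.02}
    - {"tx": 0,"ty": 0,"tz": -8,"rx": 0,"ry": 0,"rz": 0}
    - {"tx": 0,"ty": 0,"tz": -10,"rx": 0,"ry": 0,"rz": 0}
    - {"tx": 0,"ty": 0,"tz": -12,"rx": 0,"ry": 0,"rz": 0}
    - {"tx": 0,"ty": -1,"tz": -12,"rx": 0,"ry": 0,"rz": 0}
    - {"tx": 0,"ty": -1,"tz": -12,"rx": 0,"ry": 0,"rz": 0}
    - {"tx": 0,"ty": 0,"tz": -12,"rx": 0,"ry": 0,"rz": 0}

```text
t: 2.62
ee_pos: [0.4361, 0.146, 0.2521]
tool_rot: [0.003, 0.771, 0.637, 0.007]
force: [-5.6, -3.3, 8.5]
grip_width: 0.0001
```

drive_tool:
  commands:
    - {"tx": 0,"ty": 0,"tz": -12,"rx": 0,"ry": 0,"rz": 0}
    - {"tx": 0,"ty": 0,"tz": -12,"rx": 0,"ry": 0,"rz": 0}
    - {"tx": 0,"ty": 0,"tz": -10,"rx": 0,"ry": 0,"rz": 0}
    - {"tx": 0,"ty": 1,"tz": -8,"rx": 0,"ry": 0,"rz": 0}
    - {"tx": 0,"ty": 1,"tz": -5,"rx": 0,"ry": 0,"rz": 0}

```text
t: 3.03
ee_pos: [0.4359, 0.1477, 0.2081]
tool_rot: [0.001, 0.772, 0.636, 0.014]
force: [-3.7, 0.5, 7.6]
grip_width: -0.0002
```

drive_tool:
  commands:
    - {"tx": 0,"ty": 0,"tz": -4,"rx": 0,"ry": 0,"rz": 0}
    - {"tx": 0,"ty": 0,"tz": -4,"rx": 0,"ry": 0,"rz": 0}

```text
t: 3.2
ee_pos: [0.4358, 0.1475, 0.2063]
tool_rot: [0.001, 0.772, 0.635, 0.017]
force: [-22.9, -8.5, 54.4]
grip_width: 0.0001
```

The hard stop is reached: 54 N on contact, with the tip at z about 33. I'll rise, open the gripper and check.

drive_tool:
  commands:
    - {"tx": 0,"ty": 0,"tz": 0,"rx": 0,"ry": 0,"rz": 0}
    - {"tx": 0,"ty": 0,"tz": 10,"rx": 0,"ry": 0,"rz": 0}
    - {"tx": 0,"ty": 0,"tz": 35,"rx": 0,"ry": 0,"rz": 0}
    - {"tx": 0,"ty": 0,"tz": 41,"rx": 0,"ry": 0,"rz": 0}
    - {"tx": 0,"ty": 0,"tz": 41,"rx": 0,"ry": 0,"rz": 0}
    - {"tx": 0,"ty": -10,"tz": 30,"rx": 0,"ry": 0,"rz": 0}
    - {"tx": 0,"ty": -30,"tz": 10,"rx": 0,"ry": 0,"rz": 0}
    - {"tx": 0,"ty": -30,"tz": 0,"rx": 0,"ry": 0,"rz": 0}
    - {"tx": 0,"ty": 0,"tz": 0,"rx": 0,"ry": 0,"rz": 0}

```text
t: 3.95
ee_pos: [0.4322, 0.072, 0.3862]
tool_rot: [0.004, 0.773, 0.634, 0.022]
force: [-0.4, -0.4, -0.4]
grip_width: -0.0003
```

```bash
cat >> h.py <<'E'
from scipy.spatial.transform import Rotation as R
def tgt(x,y,z,jaw):
    o=robot.get_obs();q=o['tool_rot'];cur=R.from_quat([q[1],q[2],q[3],q[0]])
    a=np.radians(jaw);ty=np.array([np.cos(a),np.sin(a),0]);tz=np.array([0,0,-1.]);tx=np.cross(ty,tz)
    t=R.from_matrix(np.c_[tx,ty,tz]);print('d mm',np.round(np.array([x,y,z])-o['ee_pos']*1000,1),'rot',np.round((t*cur.inv()).as_rotvec(),3),'t',o['t'],'q',np.round(o['joint_pos'],2),'F',np.round(o['force'],1),'w',o['grip_width'])
def rects(f,bands):
    W,im=world(f);v,u=np.mgrid[:420,:560];Z=W[...,2]
    for n,(a,b,c,d,z0,z1) in bands.items():
        P=W[(u>=a)&(u<c)&(v>=b)&(v<d)&(Z>z0)&(Z<z1)]
        r=cv2.minAreaRect((P[:,:2]*1000).astype(np.float32));print(n,len(P),np.round(r[0],1),np.round(r[1],1),round(r[2],1),'z',np.round(np.median(P[:,2])*1000,1))
E
python3 - <<'E'
from h import *
im,_,_=snap('top','top2')
cv2.imwrite('pics/t2.png',cv2.resize(im[200:320,90:290,::-1],None,fx=3,fy=3))
im,_,_=snap('side','side2')
cv2.imwrite('pics/s2.png',cv2.resize(im[200:420,180:400,::-1],None,fx=2.7,fy=2.7))
rects('top2',dict(tops=(95,220,165,300,.115,.14)))
rects('side2',dict(tops=(220,330,330,420,.115,.14)))
tgt(466.5,328.5,345,-10.3)
E
```

```text
tops 593 [467.4 328.1] [50.9 64.1] 79.3 z 129.9
tops 1409 [465.8 329.1] [49.3 64.2] 79.6 z 129.5
d mm [ 34.2 254.5 -40.3] rot [-0.024  0.037  0.015] t 4.05 q [ 0.16 -0.06 -0.27  1.31  0.02  1.93] F [-0.6  0.3  0.4] w 1.2636379947022709e-05
```

View pics/t2.png

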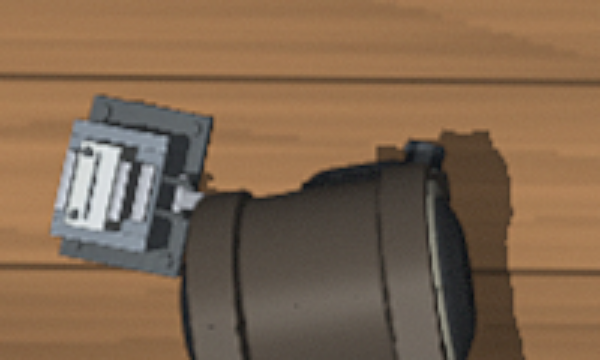

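View pics/s2.png

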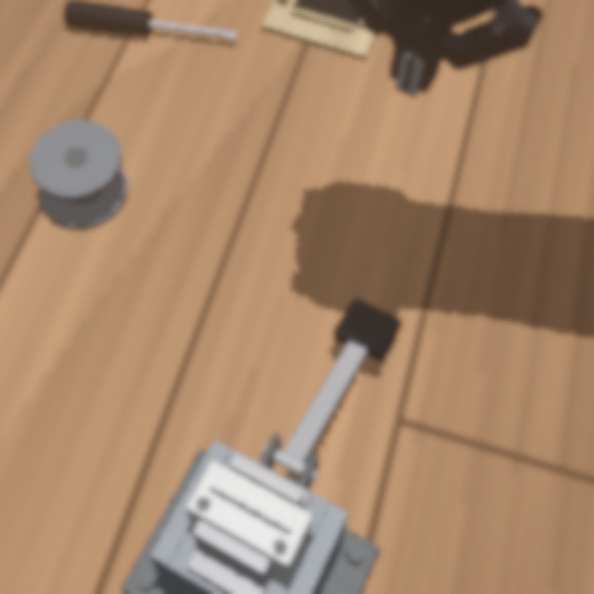

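The cassette top is at z 129.7, level with the plates, and the lever is down (pad at about (368,330) in the side crop). The cassette centre is (466.6, 328.6). I'll move above it and open the gripper.

drive_tool:
  commands:
    - {"tx": 4,"ty": 32,"tz": 0,"rx": -0.006,"ry": 0.009,"rz": 0.004}
    - {"tx": 4,"ty": 32,"tz": 0,"rx": -0.006,"ry": 0.009,"rz": 0.004}
    - {"tx": 4,"ty": 32,"tz": 0,"rx": -0.006,"ry": 0.009,"rz": 0.004}
    - {"tx": 4,"ty": 32,"tz": 0,"rx": -0.006,"ry": 0.009,"rz": 0.003}
    - {"tx": 4,"ty": 32,"tz": 0,"rx": 0,"ry": 0,"rz": 0}
    - {"tx": 4,"ty": 32,"tz": 0,"rx": 0,"ry": 0,"rz": 0}
    - {"tx": 4,"ty": 32,"tz": 0,"rx": 0,"ry": 0,"rz": 0}
    - {"tx": 4,"ty": 20,"tz": 0,"rx": 0,"ry": 0,"rz": 0}
    - {"tx": 0,"ty": 0,"tz": 0,"rx": 0,"ry": 0,"rz": 0}
  gripper: 0.0

```text
t: 4.8
ee_pos: [0.4609, 0.3339, 0.3782]
tool_rot: [-0.001, 0.769, 0.64, -0.002]
force: [0.2, -1.0, -0.3]
grip_width: 0.0854
```

```bash
python3 - <<'E'
from h import *
tgt(466.6,328.6,265,-10.3)
E
```

```text
d mm [   5.7   -5.3 -113.2] rot [ 0.002 -0.005  0.003] t 4.8 q [0.63 0.21 0.01 1.37 0.   2.38] F [ 0.2 -1.  -0.3] w 0.08541345651323401
```

drive_tool:
  commands:
    - {"tx": 5,"ty": -5,"tz": 0,"rx": 0.002,"ry": -0.005,"rz": 0.003}
    - {"tx": 0,"ty": 0,"tz": -20,"rx": 0,"ry": 0,"rz": 0}
    - {"tx": 0,"ty": 0,"tz": -20,"rx": 0,"ry": 0,"rz": 0}
    - {"tx": 0,"ty": 0,"tz": -10,"rx": 0,"ry": 0,"rz": 0}
    - {"tx": 0,"ty": 0,"tz": 0,"rx": 0,"ry": 0,"rz": 0}

```text
t: 5.22
ee_pos: [0.4648, 0.3293, 0.3239]
tool_rot: [0.0, 0.766, 0.643, -0.001]
force: [-0.0, -0.9, -0.6]
grip_width: 0.0853
```

```bash
python3 - <<'E'
from h import *
tgt(466.6,328.6,265,-10.3)
im,_,_=snap('wrist','w1')
E
```

```text
d mm [  1.8  -0.7 -58.9] rot [ 0.002 -0.001 -0.006] t 5.2167 q [ 0.62  0.22 -0.1   1.25 -0.    2.36] F [-0.  -0.9 -0.6] w 0.08534865331728751
```

View pics/w1.png

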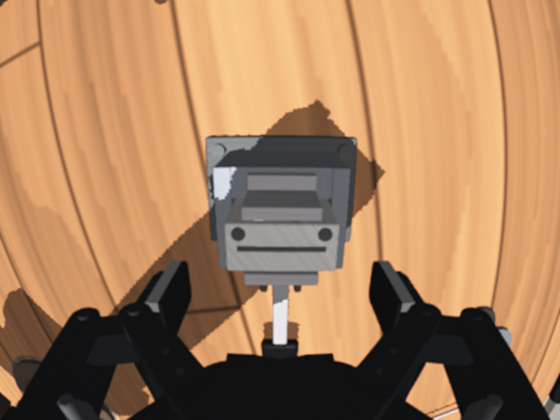

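The wrist view shows the cassette's top (230–340, 245) midway between the open fingers (185 and 375), with its long axis along the jaws. I'll descend to grasp height.

drive_tool:
  commands:
    - {"tx": 2,"ty": -1,"tz": -15,"rx": 0,"ry": 0,"rz": -0.006}
    - {"tx": 0,"ty": 0,"tz": -18,"rx": 0,"ry": 0,"rz": 0}
    - {"tx": 0,"ty": 0,"tz": -15,"rx": 0,"ry": 0,"rz": 0}
    - {"tx": 0,"ty": 0,"tz": -8,"rx": 0,"ry": 0,"rz": 0}
    - {"tx": 0,"ty": 0,"tz": 0,"rx": 0,"ry": 0,"rz": 0}

```text
t: 5.68
ee_pos: [0.4684, 0.3259, 0.2732]
tool_rot: [0.001, 0.769, 0.639, 0.003]
force: [1.0, -1.0, 0.0]
grip_width: 0.0855
```

```bash
python3 - <<'E'
from h import *
tgt(466.6,328.6,265,-10.3)
im,_,_=snap('side','side3')
cv2.imwrite('pics/s3.png',cv2.resize(im[220:420,180:400,::-1],None,fx=2.8,fy=2.8))
E
```

```text
d mm [-1.8  2.7 -8.2] rot [-0.003  0.006  0.004] t 5.6833 q [ 0.61  0.24 -0.19  1.13 -0.    2.36] F [ 1. -1.  0.] w 0.08548157270993063
```

View pics/s3.png

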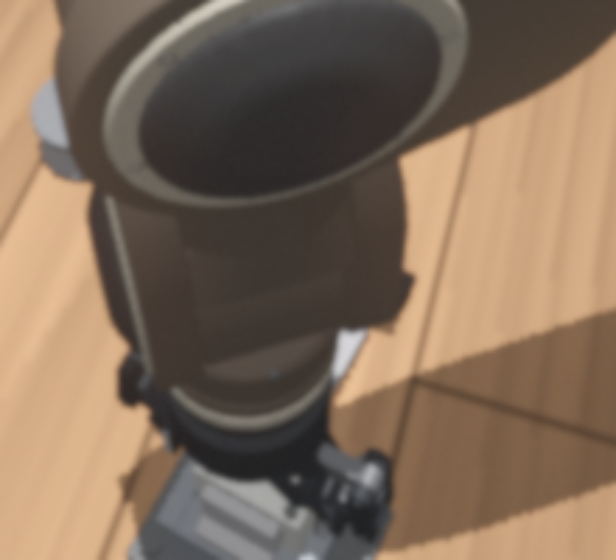

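drive_tool:
  commands:
    - {"tx": -2,"ty": 3,"tz": -5,"rx": -0.003,"ry": 0.006,"rz": 0.004}
    - {"tx": 0,"ty": 0,"tz": 0,"rx": 0,"ry": 0,"rz": 0}

```text
t: 5.9
ee_pos: [0.467, 0.3291, 0.2711]
tool_rot: [0.0, 0.768, 0.64, 0.002]
force: [0.4, -0.1, 0.0]
grip_width: 0.0856
```

drive_tool:
  commands:
    - {"tx": 0,"ty": 0,"tz": 0,"rx": 0,"ry": 0,"rz": 0}
    - {"tx": 0,"ty": 0,"tz": 0,"rx": 0,"ry": 0,"rz": 0}
    - {"tx": 0,"ty": 0,"tz": 0,"rx": 0,"ry": 0,"rz": 0}
    - {"tx": 0,"ty": 0,"tz": 0,"rx": 0,"ry": 0,"rz": 0}
    - {"tx": 0,"ty": 0,"tz": 0,"rx": 0,"ry": 0,"rz": 0}
  gripper: 1.0

```text
t: 6.32
ee_pos: [0.4668, 0.3299, 0.2729]
tool_rot: [-0.0, 0.768, 0.641, 0.003]
force: [-1.1, 0.9, -1.1]
grip_width: 0.0629
```

```bash
python3 - <<'E'
from h import *
tgt(466.6,328.6,265,-10.3)
E
```

```text
d mm [-0.2 -1.3 -7.9] rot [-0.004  0.004 -0.   ] t 6.3167 q [ 0.62  0.24 -0.19  1.13  0.    2.37] F [-1.1  0.9 -1.1] w 0.06286128782013241
```

Gripped at 62.9 mm with no rim contact. TCP minus underside is 214 mm. I'll lift straight up.

drive_tool:
  commands:
    - {"tx": 0,"ty": 0,"tz": 10,"rx": 0,"ry": 0,"rz": 0}
    - {"tx": 0,"ty": 0,"tz": 15,"rx": 0,"ry": 0,"rz": 0}
    - {"tx": 0,"ty": 0,"tz": 15,"rx": 0,"ry": 0,"rz": 0}
    - {"tx": 0,"ty": 0,"tz": 15,"rx": 0,"ry": 0,"rz": 0}
    - {"tx": 0,"ty": 0,"tz": 15,"rx": 0,"ry": 0,"rz": 0}
    - {"tx": 0,"ty": 0,"tz": 20,"rx": 0,"ry": 0,"rz": 0}
    - {"tx": 0,"ty": 0,"tz": 20,"rx": 0,"ry": 0,"rz": 0}

```text
t: 6.9
ee_pos: [0.4651, 0.3292, 0.3826]
tool_rot: [-0.002, 0.767, 0.641, -0.004]
force: [-0.0, 0.0, -4.5]
grip_width: 0.0624
```

```bash
python3 - <<'E'
from h import *
tgt(480,20,330,-4.2)
im,_,_=snap('side','side4')
E
```

```text
d mm [  14.9 -309.2  -52.6] rot [ 0.003 -0.008  0.106] t 6.9 q [0.62 0.22 0.02 1.38 0.   2.37] F [-0.   0.  -4.5] w 0.06235894900601655
```

View pics/side4.png

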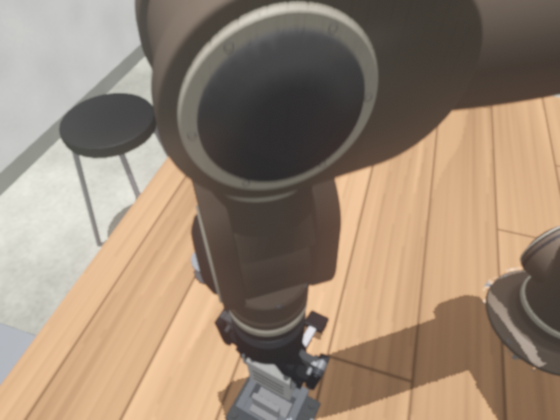

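The cassette is clear of the holder, still gripped, with 4.5 N of weight on the tool. I'll move to the bench spot.

drive_tool:
  commands:
    - {"tx": 0,"ty": -10,"tz": 0,"rx": 0,"ry": 0,"rz": 0}
    - {"tx": 1,"ty": -20,"tz": 0,"rx": 0,"ry": 0,"rz": 0.01}
    - {"tx": 1,"ty": -28,"tz": 0,"rx": 0,"ry": 0,"rz": 0.01}
    - {"tx": 1,"ty": -28,"tz": 0,"rx": 0,"ry": 0,"rz": 0.01}
    - {"tx": 1,"ty": -28,"tz": 0,"rx": 0,"ry": 0,"rz": 0.01}
    - {"tx": 1,"ty": -28,"tz": 0,"rx": 0,"ry": 0,"rz": 0.01}
    - {"tx": 1,"ty": -28,"tz": 0,"rx": 0,"ry": 0,"rz": 0.01}
    - {"tx": 1,"ty": -28,"tz": 0,"rx": 0,"ry": 0,"rz": 0.01}
    - {"tx": 1,"ty": -28,"tz": 0,"rx": 0,"ry": 0,"rz": 0.01}
    - {"tx": 1,"ty": -28,"tz": 0,"rx": 0,"ry": 0,"rz": 0.01}
    - {"tx": 1,"ty": -25,"tz": 0,"rx": 0,"ry": 0,"rz": 0.01}
    - {"tx": 1,"ty": -15,"tz": 0,"rx": 0,"ry": 0,"rz": 0.01}
    - {"tx": 1,"ty": -5,"tz": 0,"rx": 0,"ry": 0,"rz": 0}
    - {"tx": 0,"ty": 0,"tz": 0,"rx": 0,"ry": 0,"rz": 0}

```text
t: 8.12
ee_pos: [0.4698, 0.0104, 0.3747]
tool_rot: [-0.003, 0.729, 0.684, -0.008]
force: [-0.4, 1.0, -3.7]
grip_width: 0.0632
```

```bash
python3 - <<'E'
from h import *
tgt(480,20,216,-4.2)
im,_,_=snap('side','side5')
W,_=world('side5');
E
```

```text
d mm [  10.2    9.6 -158.7] rot [ 0.006 -0.015 -0.01 ] t 8.1167 q [ 0.02  0.03 -0.21  1.35 -0.01  1.66] F [-0.4  1.  -3.7] w 0.06320279703477168
```

View pics/side5.png

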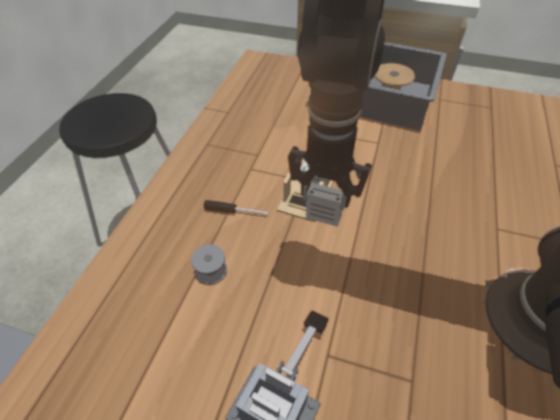

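drive_tool:
  commands:
    - {"tx": 4,"ty": 4,"tz": -12,"rx": 0.003,"ry": -0.007,"rz": -0.01}
    - {"tx": 4,"ty": 4,"tz": -25,"rx": 0.003,"ry": -0.007,"rz": 0}
    - {"tx": 0,"ty": 0,"tz": -25,"rx": 0,"ry": 0,"rz": 0}
    - {"tx": 0,"ty": 0,"tz": -25,"rx": 0,"ry": 0,"rz": 0}
    - {"tx": 0,"ty": 0,"tz": -25,"rx": 0,"ry": 0,"rz": 0}
    - {"tx": 0,"ty": 0,"tz": -18,"rx": 0,"ry": 0,"rz": 0}
    - {"tx": 0,"ty": 0,"tz": -8,"rx": 0,"ry": 0,"rz": 0}
    - {"tx": 0,"ty": 0,"tz": 0,"rx": 0,"ry": 0,"rz": 0}

```text
t: 8.83
ee_pos: [0.4756, 0.0256, 0.2301]
tool_rot: [-0.001, 0.73, 0.684, 0.001]
force: [-1.4, -0.1, -3.4]
grip_width: 0.0629
```

```bash
python3 - <<'E'
from h import *
tgt(480,20,216,-4.2)
im,_,_=snap('side','side6')
W,_=world('side6')
cv2.imwrite('pics/s6.png',cv2.resize(im[150:300,250:400,::-1],None,fx=4,fy=4))
for v in range(195,275,5):print(v,np.round(W[v,[318,325,332]]*1000).tolist())
E
```

```text
d mm [  4.4  -5.6 -14.1] rot [-0.004 -0.    -0.008] t 8.8333 q [ 0.05  0.1  -0.46  1.01  0.    1.69] F [-1.4 -0.1 -3.4] w 0.06287768383893523
195 [[471.0, 64.0, 280.0], [461.0, 61.0, 280.0], [450.0, 55.0, 277.0]]
200 [[471.0, 63.0, 266.0], [460.0, 61.0, 268.0], [449.0, 53.0, 262.0]]
205 [[470.0, 62.0, 253.0], [459.0, 58.0, 253.0], [448.0, 49.0, 246.0]]
210 [[470.0, 57.0, 235.0], [458.0, 53.0, 235.0], [447.0, 46.0, 231.0]]
215 [[468.0, 63.0, 230.0], [457.0, 59.0, 229.0], [446.0, 47.0, 219.0]]
220 [[467.0, 63.0, 216.0], [455.0, 58.0, 214.0], [445.0, 48.0, 207.0]]
225 [[466.0, 63.0, 203.0], [454.0, 58.0, 201.0], [443.0, 45.0, 190.0]]
230 [[465.0, 63.0, 189.0], [455.0, 40.0, 165.0], [442.0, 41.0, 170.0]]
235 [[466.0, 46.0, 153.0], [454.0, 42.0, 152.0], [442.0, 24.0, 133.0]]
240 [[479.0, -54.0, 1.0], [452.0, 46.0, 142.0], [440.0, 32.0, 128.0]]
245 [[467.0, 20.0, 85.0], [451.0, 45.0, 125.0], [438.0, 39.0, 123.0]]
250 [[464.0, 33.0, 87.0], [451.0, 29.0, 86.0], [436.0, 42.0, 111.0]]
255 [[462.0, 42.0, 82.0], [448.0, 40.0, 86.0], [435.0, 37.0, 86.0]]
260 [[460.0, 42.0, 65.0], [446.0, 42.0, 71.0], [436.0, -10.0, 1.0]]
265 [[459.0, 40.0, 44.0], [445.0, 41.0, 52.0], [433.0, 2.0, -1.0]]
270 [[458.0, 42.0, 27.0], [444.0, 33.0, 20.0], [431.0, 16.0, 2.0]]
```

View pics/s6.png

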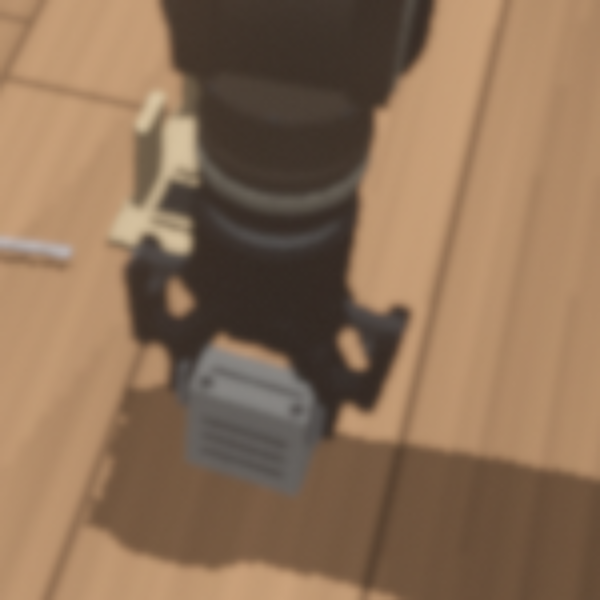

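The cassette top is at 86 mm, so its underside is 16 mm up, which agrees with the arm. I'll lower it gently.

drive_tool:
  commands:
    - {"tx": 0,"ty": 0,"tz": -5,"rx": -0.004,"ry": 0,"rz": -0.008}
    - {"tx": 0,"ty": 0,"tz": -4,"rx": 0,"ry": 0,"rz": 0}
    - {"tx": 0,"ty": 0,"tz": -2,"rx": 0,"ry": 0,"rz": 0}
    - {"tx": 0,"ty": 0,"tz": 0,"rx": 0,"ry": 0,"rz": 0}

```text
t: 9.22
ee_pos: [0.4775, 0.0267, 0.2228]
tool_rot: [0.002, 0.732, 0.681, 0.002]
force: [-0.6, 0.8, -4.7]
grip_width: 0.0631
```

drive_tool:
  commands:
    - {"tx": 0,"ty": 0,"tz": -2,"rx": 0,"ry": 0,"rz": 0}

```text
t: 9.3
ee_pos: [0.478, 0.0267, 0.2216]
tool_rot: [0.003, 0.732, 0.681, 0.003]
force: [0.2, -0.1, -4.5]
grip_width: 0.0627
```

drive_tool:
  commands:
    - {"tx": 0,"ty": 0,"tz": -3,"rx": 0,"ry": 0,"rz": 0}
    - {"tx": 0,"ty": 0,"tz": -3,"rx": 0,"ry": 0,"rz": 0}
    - {"tx": 0,"ty": 0,"tz": -1,"rx": 0,"ry": 0,"rz": 0}

```text
t: 9.55
ee_pos: [0.4786, 0.0265, 0.2151]
tool_rot: [0.004, 0.733, 0.681, 0.004]
force: [-0.4, 0.5, -4.3]
grip_width: 0.0633
```

```bash
python3 - <<'E'
from h import *
tgt(480,20,214,-4.2)
E
```

```text
d mm [ 1.4 -6.5 -1.1] rot [-0.     0.011  0.   ] t 9.55 q [ 0.06  0.11 -0.48  0.97 -0.    1.7 ] F [-0.4  0.5 -4.3] w 0.0633020065669806
```

drive_tool:
  commands:
    - {"tx": 0,"ty": 0,"tz": -1,"rx": 0,"ry": 0.011,"rz": 0}
    - {"tx": 0,"ty": 0,"tz": -1,"rx": 0,"ry": 0,"rz": 0}
    - {"tx": 0,"ty": 0,"tz": -1,"rx": 0,"ry": 0,"rz": 0}

```text
t: 9.8
ee_pos: [0.4791, 0.0264, 0.2144]
tool_rot: [0.0, 0.733, 0.68, 0.001]
force: [-4.5, -0.2, 6.1]
grip_width: 0.0628
```

The bench now carries the cassette: force went from -4.3 to +6 N. I'll release.

drive_tool:
  commands:
    - {"tx": 0,"ty": 0,"tz": 0,"rx": 0,"ry": 0,"rz": 0}
    - {"tx": 0,"ty": 0,"tz": 0,"rx": 0,"ry": 0,"rz": 0}
    - {"tx": 0,"ty": 0,"tz": 0,"rx": 0,"ry": 0,"rz": 0}
    - {"tx": 0,"ty": 0,"tz": 0,"rx": 0,"ry": 0,"rz": 0}
    - {"tx": 0,"ty": 0,"tz": 0,"rx": 0,"ry": 0,"rz": 0}
  gripper: 0.0

```text
t: 10.22
ee_pos: [0.4802, 0.0264, 0.2162]
tool_rot: [0.001, 0.733, 0.68, 0.002]
force: [0.0, 0.3, -0.8]
grip_width: 0.0854
```

drive_tool:
  commands:
    - {"tx": 0,"ty": 0,"tz": 5,"rx": 0,"ry": 0,"rz": 0}
    - {"tx": 0,"ty": 0,"tz": 20,"rx": 0,"ry": 0,"rz": 0}
    - {"tx": 0,"ty": 0,"tz": 35,"rx": 0,"ry": 0,"rz": 0}
    - {"tx": 0,"ty": 0,"tz": 30,"rx": 0,"ry": 0,"rz": 0}
    - {"tx": 0,"ty": 0,"tz": 10,"rx": 0,"ry": 0,"rz": 0}

```text
t: 10.63
ee_pos: [0.4778, 0.0262, 0.3169]
tool_rot: [-0.002, 0.733, 0.68, -0.002]
force: [0.4, -0.8, -0.3]
grip_width: 0.0855
```

```bash
python3 - <<'E'
from h import *
tgt(480,26,310,85.8)
im,_,_=snap('side','side7')
cv2.imwrite('pics/s7.png',cv2.resize(im[150:300,250:400,::-1],None,fx=4,fy=4))
im,_,_=snap('wrist','w7')
rects('side7',dict(top=(270,225,345,275,.062,.08)))
E
```

```text
d mm [ 2.2 -0.2 -6.9] rot [ 0.004 -0.004  1.572] t 10.6333 q [ 0.05  0.06 -0.31  1.21  0.    1.7 ] F [ 0.4 -0.8 -0.3] w 0.08548522227533709
top 432 [479.3  25.6] [31.7 63.8] 86.3 z 70.3
```

View pics/s7.png

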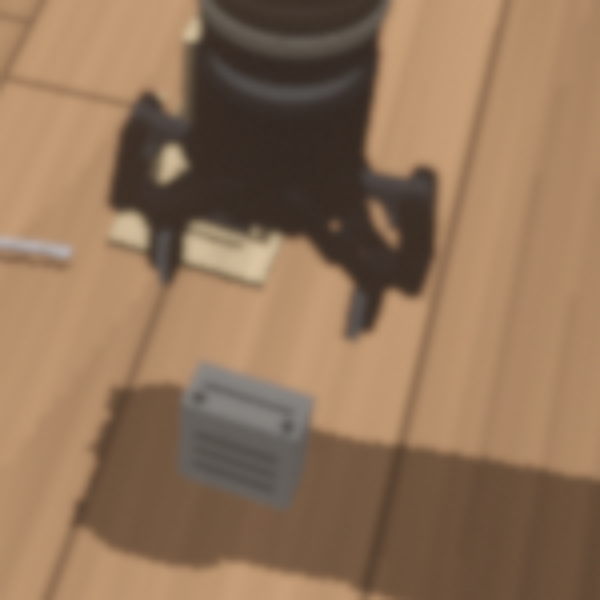

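View pics/w7.png

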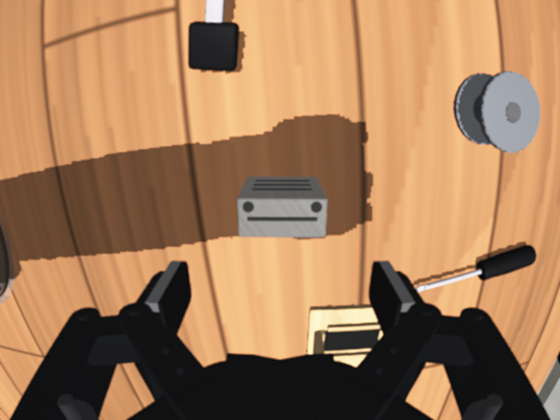

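The cassette stands upright at (479.3, 25.6), top at z 70, x axis at -3.7°. I'll turn the jaws by a quarter.

drive_tool:
  commands:
    - {"tx": 0,"ty": 0,"tz": 0,"rx": 0,"ry": 0,"rz": 0.115}
    - {"tx": 0,"ty": 0,"tz": 0,"rx": 0,"ry": 0,"rz": 0.115}
    - {"tx": 0,"ty": 0,"tz": 0,"rx": 0,"ry": 0,"rz": 0.115}
    - {"tx": 0,"ty": 0,"tz": 0,"rx": 0,"ry": 0,"rz": 0.115}
    - {"tx": 0,"ty": 0,"tz": 0,"rx": 0,"ry": 0,"rz": 0.115}
    - {"tx": 0,"ty": 0,"tz": 0,"rx": 0,"ry": 0,"rz": 0.115}
    - {"tx": 0,"ty": 0,"tz": 0,"rx": 0,"ry": 0,"rz": 0.115}
    - {"tx": 0,"ty": 0,"tz": 0,"rx": 0,"ry": 0,"rz": 0.115}
    - {"tx": 0,"ty": 0,"tz": 0,"rx": 0,"ry": 0,"rz": 0.115}
    - {"tx": 0,"ty": 0,"tz": 0,"rx": 0,"ry": 0,"rz": 0.115}
    - {"tx": 0,"ty": 0,"tz": 0,"rx": 0,"ry": 0,"rz": 0.115}
    - {"tx": 0,"ty": 0,"tz": 0,"rx": 0,"ry": 0,"rz": 0.115}
    - {"tx": 0,"ty": 0,"tz": 0,"rx": 0,"ry": 0,"rz": 0.115}
    - {"tx": 0,"ty": 0,"tz": 0,"rx": 0,"ry": 0,"rz": 0}

```text
t: 11.9
ee_pos: [0.4734, 0.026, 0.2972]
tool_rot: [-0.009, 0.037, 0.999, -0.008]
force: [0.7, 0.1, -0.2]
grip_width: 0.0851
```

```bash
python3 - <<'E'
from h import *
tgt(479.3,25.8,214,86.2)
E
```

```text
d mm [  5.9  -0.2 -83.2] rot [ 0.016 -0.019  0.009] t 11.9 q [ 0.06  0.06 -0.35  1.18 -0.02  0.13] F [ 0.7  0.1 -0.2] w 0.08513452421537125
```

drive_tool:
  commands:
    - {"tx": 6,"ty": 0,"tz": -5,"rx": 0.016,"ry": -0.019,"rz": 0.009}
    - {"tx": 0,"ty": 0,"tz": -20,"rx": 0,"ry": 0,"rz": 0}
    - {"tx": 0,"ty": 0,"tz": 0,"rx": 0,"ry": 0,"rz": 0}

```text
t: 12.15
ee_pos: [0.4788, 0.026, 0.2689]
tool_rot: [-0.001, 0.037, 0.999, 0.0]
force: [-0.7, -0.2, -1.1]
grip_width: 0.0853
```

```bash
python3 - <<'E'
from h import *
tgt(479.3,25.8,212,86.2)
snap('wrist','w8')
E
```

```text
d mm [  0.5  -0.2 -56.9] rot [-0.    -0.003  0.008] t 12.15 q [ 0.05  0.08 -0.39  1.1   0.    0.13] F [-0.7 -0.2 -1.1] w 0.08534510104559824
```

View pics/w8.png

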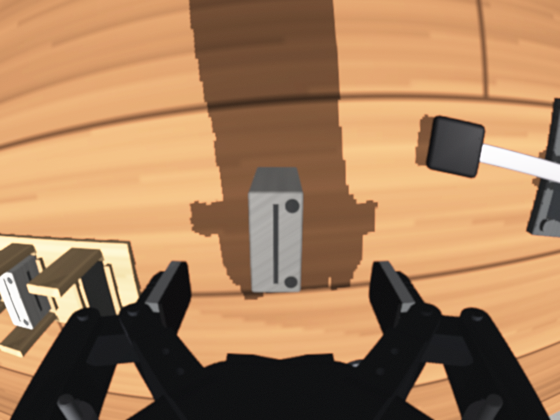

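In the wrist view the cassette (250–302, 240) is centred between the fingers and aligned. I'll descend.

drive_tool:
  commands:
    - {"tx": 0,"ty": 0,"tz": -15,"rx": 0,"ry": 0,"rz": 0.008}
    - {"tx": 0,"ty": 0,"tz": -15,"rx": 0,"ry": 0,"rz": 0}
    - {"tx": 0,"ty": 0,"tz": -15,"rx": 0,"ry": 0,"rz": 0}
    - {"tx": 0,"ty": 0,"tz": -7,"rx": 0,"ry": 0,"rz": 0}
    - {"tx": 0,"ty": 0,"tz": 0,"rx": 0,"ry": 0,"rz": 0}

```text
t: 12.62
ee_pos: [0.4798, 0.0261, 0.2197]
tool_rot: [0.001, 0.038, 0.999, 0.0]
force: [-0.1, 0.4, -0.8]
grip_width: 0.0851
```

```bash
python3 - <<'E'
from h import *
tgt(479.3,25.8,212,86.2)
E
```

```text
d mm [-0.5 -0.3 -7.7] rot [-0.     0.001  0.009] t 12.6167 q [ 0.05  0.11 -0.47  0.99  0.    0.13] F [-0.1  0.4 -0.8] w 0.08509373579771991
```

drive_tool:
  commands:
    - {"tx": 0,"ty": 0,"tz": -6,"rx": 0,"ry": 0,"rz": 0.008}
    - {"tx": 0,"ty": 0,"tz": -2,"rx": 0,"ry": 0,"rz": 0}
    - {"tx": 0,"ty": 0,"tz": 0,"rx": 0,"ry": 0,"rz": 0}

```text
t: 12.87
ee_pos: [0.4804, 0.0262, 0.2128]
tool_rot: [0.001, 0.034, 0.999, 0.0]
force: [-0.1, 0.9, 0.2]
grip_width: 0.0851
```

drive_tool:
  commands:
    - {"tx": 0,"ty": 0,"tz": 0,"rx": 0,"ry": 0,"rz": 0}
    - {"tx": 0,"ty": 0,"tz": 0,"rx": 0,"ry": 0,"rz": 0}
    - {"tx": 0,"ty": 0,"tz": 0,"rx": 0,"ry": 0,"rz": 0}
    - {"tx": 0,"ty": 0,"tz": 0,"rx": 0,"ry": 0,"rz": 0}
    - {"tx": 0,"ty": 0,"tz": 0,"rx": 0,"ry": 0,"rz": 0}
    - {"tx": 0,"ty": 0,"tz": 0,"rx": 0,"ry": 0,"rz": 0}
    - {"tx": 0,"ty": 0,"tz": 0,"rx": 0,"ry": 0,"rz": 0}
    - {"tx": 0,"ty": 0,"tz": 0,"rx": 0,"ry": 0,"rz": 0}
  gripper: 1.0

```text
t: 13.53
ee_pos: [0.4812, 0.026, 0.2151]
tool_rot: [0.003, 0.034, 0.999, 0.0]
force: [-0.1, -0.6, -0.0]
grip_width: 0.0288
```

```bash
python3 - <<'E'
from h import *
tgt(479.3,25.8,212,86.2)
E
```

```text
d mm [-1.9 -0.2 -3.1] rot [-0.     0.006  0.002] t 13.5333 q [ 0.05  0.12 -0.48  0.97 -0.    0.12] F [-0.1 -0.6 -0. ] w 0.028750006930639314
```

Gripped across the width (28.8 mm). I'll lift and head for the bay.

drive_tool:
  commands:
    - {"tx": 0,"ty": 0,"tz": 8,"rx": 0,"ry": 0.006,"rz": 0}
    - {"tx": 0,"ty": 0,"tz": 18,"rx": 0,"ry": 0,"rz": 0}
    - {"tx": 0,"ty": 0,"tz": 25,"rx": 0,"ry": 0,"rz": 0}
    - {"tx": 0,"ty": 0,"tz": 25,"rx": 0,"ry": 0,"rz": 0}
    - {"tx": 0,"ty": -5,"tz": 22,"rx": 0,"ry": 0,"rz": 0}
    - {"tx": 3,"ty": -12,"tz": 12,"rx": 0,"ry": 0,"rz": 0}
    - {"tx": 8,"ty": -20,"tz": 0,"rx": 0,"ry": 0,"rz": 0}
    - {"tx": 10,"ty": -24,"tz": 0,"rx": 0,"ry": 0,"rz": 0}
    - {"tx": 10,"ty": -24,"tz": 0,"rx": 0,"ry": 0,"rz": 0}
    - {"tx": 10,"ty": -24,"tz": 0,"rx": 0,"ry": 0,"rz": 0}
    - {"tx": 10,"ty": -24,"tz": 0,"rx": 0,"ry": 0,"rz": 0}
    - {"tx": 8,"ty": -20,"tz": 0,"rx": 0,"ry": 0,"rz": 0}
    - {"tx": 4,"ty": -12,"tz": 0,"rx": 0,"ry": 0,"rz": 0}
    - {"tx": 2,"ty": -5,"tz": 0,"rx": 0,"ry": 0,"rz": 0}
    - {"tx": 0,"ty": 0,"tz": 0,"rx": 0,"ry": 0,"rz": 0}

```text
t: 14.78
ee_pos: [0.5428, -0.1502, 0.3302]
tool_rot: [-0.01, 0.032, 0.999, 0.002]
force: [0.4, -0.5, -3.8]
grip_width: 0.0294
```

```bash
python3 - <<'E'
from h import *
tgt(548.7,-152.8,318,85.8)
for n in('side','wrist'):
    im,_,_=snap(n,n+'9')
    if n=='side':cv2.imwrite('pics/s9.png',cv2.resize(im[80:230,240:390,::-1],None,fx=4,fy=4))
E
```

```text
d mm [  5.9  -2.6 -12.2] rot [-0.004 -0.019 -0.009] t 14.7833 q [-0.27  0.22 -0.09  1.28 -0.   -0.21] F [ 0.4 -0.5 -3.8] w 0.029438311625025814
```

View pics/s9.png

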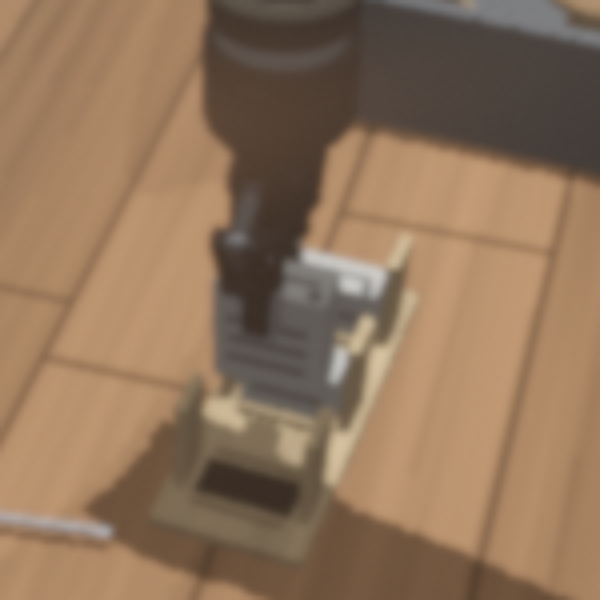

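View pics/wrist9.png

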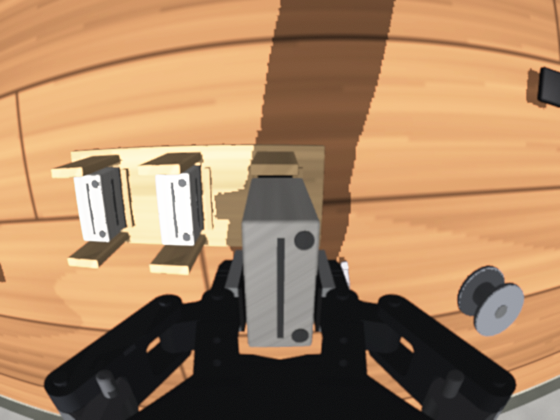

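drive_tool:
  commands:
    - {"tx": 5,"ty": -2,"tz": -5,"rx": -0.004,"ry": -0.019,"rz": -0.009}
    - {"tx": 1,"ty": 0,"tz": -8,"rx": 0,"ry": 0,"rz": 0}
    - {"tx": 0,"ty": 0,"tz": 0,"rx": 0,"ry": 0,"rz": 0}

```text
t: 15.13
ee_pos: [0.5474, -0.1479, 0.317]
tool_rot: [-0.001, 0.034, 0.999, 0.001]
force: [-0.9, 0.4, -4.0]
grip_width: 0.0295
```

```bash
python3 - <<'E'
from h import *
tgt(548.7,-152.8,232,85.8)
im,_,_=snap('side','side10')
cv2.imwrite('pics/s10.png',cv2.resize(im[100:230,260:390,::-1],None,fx=4.5,fy=4.5,interpolation=cv2.INTER_NEAREST))
W,_=world('side10')
for v in range(140,205,5):
  print(v,' '.join('%d:%d,%d,%d'%((u,)+tuple(np.nan_to_num(W[v,u]*1000).round())) for u in range(280,350,4)))
E
```

```text
d mm [  1.3  -4.9 -85. ] rot [-0.002 -0.001 -0.005] t 15.1333 q [-0.26  0.22 -0.12  1.23  0.   -0.2 ] F [-0.9  0.4 -4. ] w 0.029481308576201556
140 280:672,-373,1 284:661,-378,-1 288:650,-383,-1 292:639,-384,0 296:552,-94,248 300:547,-105,241 304:541,-117,233 308:534,-122,231 312:535,-165,197 316:572,-404,1 320:560,-407,1 324:549,-410,2 328:539,-418,-2 332:528,-420,-1 336:516,-423,-1 340:495,-334,75 344:494,-427,2 348:483,-431,1
145 280:666,-355,-2 284:654,-354,2 288:566,-87,238 292:557,-83,243 296:549,-85,244 300:542,-86,244 304:542,-122,216 308:533,-121,219 312:577,-380,0 316:556,-327,48 320:545,-326,51 324:535,-332,49 328:534,-395,-1 332:522,-395,2 336:512,-402,-1 340:490,-312,77 344:490,-409,-2 348:479,-413,-2
150 280:660,-335,-3 284:648,-335,0 288:637,-339,0 292:557,-85,229 296:548,-82,234 300:540,-83,235 304:541,-120,204 308:541,-159,173 312:562,-307,45 316:551,-307,48 320:541,-313,46 324:530,-312,49 328:520,-316,48 332:510,-318,49 336:498,-302,66 340:490,-324,50 344:485,-386,0 348:474,-389,0
155 280:652,-310,1 284:641,-312,3 288:632,-321,-2 292:559,-94,208 296:550,-89,214 300:
[... 2091 characters left out ...]
 316:510,-135,79 320:503,-148,69 324:502,-208,8 328:492,-212,8 332:483,-221,1 336:474,-224,2 340:464,-227,1 344:454,-231,1 348:444,-235,0
195 280:607,-166,0 284:588,-138,34 288:583,-155,18 292:575,-167,9 296:566,-172,6 300:556,-172,9 304:546,-172,13 308:536,-175,13 312:527,-183,8 316:508,-132,66 320:502,-153,46 324:498,-193,7 328:490,-203,-1 332:480,-207,-3 336:470,-209,0 340:460,-212,-1 344:450,-215,-1 348:441,-218,0
200 280:602,-151,-2 284:589,-140,13 288:580,-148,8 292:571,-152,7 296:561,-155,7 300:552,-157,8 304:542,-160,7 308:533,-164,7 312:523,-166,7 316:507,-132,49 320:502,-158,23 324:495,-178,5 328:486,-186,0 332:476,-188,0 336:466,-192,-1 340:456,-191,3 344:447,-196,1 348:437,-199,1
```

View pics/s10.png

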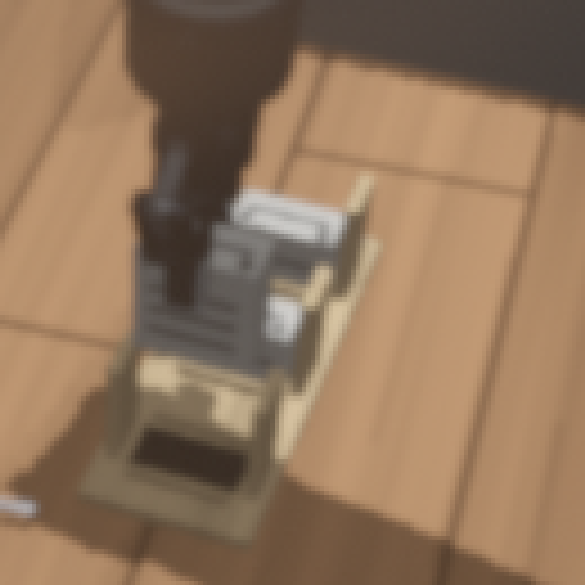

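Side-view depth puts the held cassette's +y face at y ≈ -132 with the TCP at y -148, so it's centred on the tool in y. Its x extent is about 513–577. The post's inner face at x 583 agrees with a bay centre of x 546.6. I'll fix the offsets, then lower in steps.

drive_tool:
  commands:
    - {"tx": 1,"ty": -5,"tz": 0,"rx": -0.002,"ry": 0,"rz": -0.005}
    - {"tx": 0,"ty": 0,"tz": -6,"rx": 0,"ry": 0,"rz": 0}
    - {"tx": 0,"ty": 0,"tz": 0,"rx": 0,"ry": 0,"rz": 0}

```text
t: 15.43
ee_pos: [0.548, -0.1516, 0.3119]
tool_rot: [-0.0, 0.036, 0.999, 0.0]
force: [-1.7, 0.0, -3.9]
grip_width: 0.0292
```

```bash
python3 - <<'E'
from h import *
tgt(548.6,-153,232,85.8)
E
```

```text
d mm [  0.6  -1.4 -79.9] rot [-0.    -0.001 -0.002] t 15.4333 q [-0.27  0.22 -0.13  1.22  0.   -0.2 ] F [-1.7  0.  -3.9] w 0.029198029528684367
```

drive_tool:
  commands:
    - {"tx": 0,"ty": -1,"tz": -8,"rx": 0,"ry": 0,"rz": 0}
    - {"tx": 0,"ty": 0,"tz": -10,"rx": 0,"ry": 0,"rz": 0}
    - {"tx": 0,"ty": 0,"tz": -8,"rx": 0,"ry": 0,"rz": 0}
    - {"tx": 0,"ty": 0,"tz": 0,"rx": 0,"ry": 0,"rz": 0}

```text
t: 15.77
ee_pos: [0.5478, -0.1527, 0.2834]
tool_rot: [-0.0, 0.036, 0.999, 0.0]
force: [-0.6, -0.4, -4.4]
grip_width: 0.029
```

```bash
python3 - <<'E'
from h import *
tgt(548.6,-153,232,85.8)
im,_,_=snap('side','side11')
cv2.imwrite('pics/s11.png',cv2.resize(im[100:230,260:390,::-1],None,fx=4.5,fy=4.5,interpolation=cv2.INTER_CUBIC))
E
```

```text
d mm [  0.8  -0.3 -51.4] rot [-0.    -0.001 -0.002] t 15.7667 q [-0.27  0.23 -0.18  1.16  0.   -0.2 ] F [-0.6 -0.4 -4.4] w 0.02896089925215612
```

View pics/s11.png

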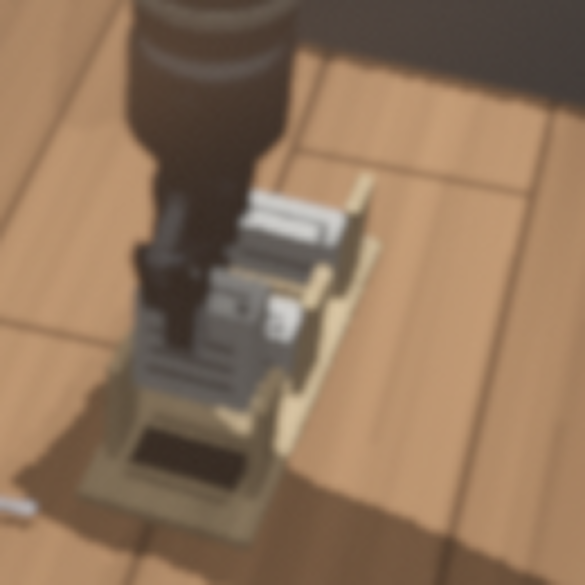

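The underside is now at about 68 mm, between the posts without contact (forces near zero sideways). Continuing down to just above the ribs.

drive_tool:
  commands:
    - {"tx": 0,"ty": 0,"tz": -8,"rx": 0,"ry": 0,"rz": 0}
    - {"tx": 0,"ty": 0,"tz": -10,"rx": 0,"ry": 0,"rz": 0}
    - {"tx": 0,"ty": 0,"tz": -10,"rx": 0,"ry": 0,"rz": 0}
    - {"tx": 0,"ty": 0,"tz": -8,"rx": 0,"ry": 0,"rz": 0}
    - {"tx": 0,"ty": 0,"tz": -4,"rx": 0,"ry": 0,"rz": 0}
    - {"tx": 0,"ty": 0,"tz": 0,"rx": 0,"ry": 0,"rz": 0}

```text
t: 16.32
ee_pos: [0.5476, -0.1527, 0.2392]
tool_rot: [-0.001, 0.036, 0.999, 0.0]
force: [-0.2, -1.3, -4.0]
grip_width: 0.029
```

```bash
python3 - <<'E'
from h import *
tgt(548.6,-153,223,85.8)
im,_,_=snap('side','side12')
cv2.imwrite('pics/s12.png',cv2.resize(im[100:230,260:390,::-1],None,fx=4.5,fy=4.5,interpolation=cv2.INTER_CUBIC))
E
```

```text
d mm [  1.   -0.3 -16.2] rot [-0.001 -0.001 -0.002] t 16.3167 q [-0.27  0.26 -0.25  1.07  0.   -0.2 ] F [-0.2 -1.3 -4. ] w 0.029040778147537617
```

View pics/s12.png

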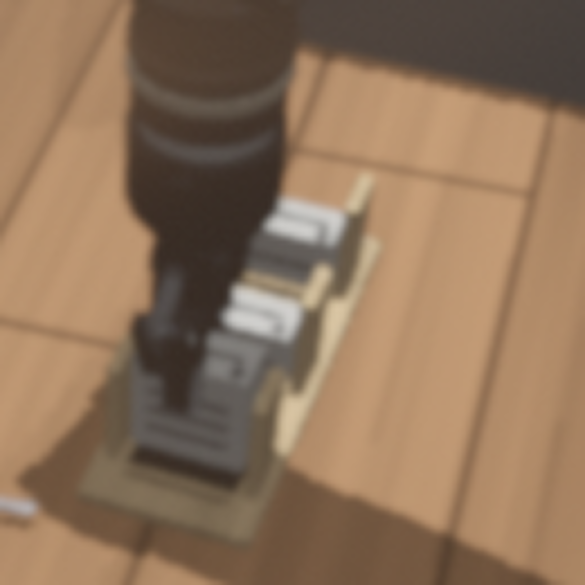

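The cassette hangs centred between the posts with a dark strip of floor patch visible below it. I'll lower the last 16 mm gently.

drive_tool:
  commands:
    - {"tx": 1,"ty": 0,"tz": -5,"rx": 0,"ry": 0,"rz": 0}
    - {"tx": 0,"ty": 0,"tz": -4,"rx": 0,"ry": 0,"rz": 0}
    - {"tx": 0,"ty": 0,"tz": -3,"rx": 0,"ry": 0,"rz": 0}
    - {"tx": 0,"ty": 0,"tz": -2,"rx": 0,"ry": 0,"rz": 0}

```text
t: 16.7
ee_pos: [0.5494, -0.1529, 0.2258]
tool_rot: [0.001, 0.036, 0.999, -0.0]
force: [-0.5, 0.0, -4.9]
grip_width: 0.0288
```

drive_tool:
  commands:
    - {"tx": 0,"ty": 0,"tz": -1,"rx": 0,"ry": 0,"rz": 0}
    - {"tx": 0,"ty": 0,"tz": -1,"rx": 0,"ry": 0,"rz": 0}

```text
t: 16.87
ee_pos: [0.5494, -0.1529, 0.2235]
tool_rot: [0.001, 0.036, 0.999, -0.0]
force: [0.1, 0.0, -3.4]
grip_width: 0.0294
```

drive_tool:
  commands:
    - {"tx": 0,"ty": 0,"tz": -1,"rx": 0,"ry": 0,"rz": 0}
    - {"tx": 0,"ty": 0,"tz": -1,"rx": 0,"ry": 0,"rz": 0}

```text
t: 17.03
ee_pos: [0.5494, -0.1529, 0.223]
tool_rot: [0.001, 0.036, 0.999, -0.0]
force: [-4.6, 1.4, 6.9]
grip_width: 0.0291
```

Contact came at TCP z 223, which is 215 + 8 as expected, so it's on the bay floor. I'll open partway to clear the neighbour, then check.

drive_tool:
  commands:
    - {"tx": 0,"ty": 0,"tz": 0,"rx": 0,"ry": 0,"rz": 0}
    - {"tx": 0,"ty": 0,"tz": 0,"rx": 0,"ry": 0,"rz": 0}
    - {"tx": 0,"ty": 0,"tz": 0,"rx": 0,"ry": 0,"rz": 0}
    - {"tx": 0,"ty": 0,"tz": 0,"rx": 0,"ry": 0,"rz": 0}
    - {"tx": 0,"ty": 0,"tz": 0,"rx": 0,"ry": 0,"rz": 0}
  gripper: 0.35

```text
t: 17.45
ee_pos: [0.5507, -0.1533, 0.2258]
tool_rot: [0.004, 0.036, 0.999, -0.001]
force: [-0.1, 0.2, 0.0]
grip_width: 0.0553
```

drive_tool:
  commands:
    - {"tx": 0,"ty": 0,"tz": 6,"rx": 0,"ry": 0,"rz": 0}
    - {"tx": 0,"ty": 0,"tz": 20,"rx": 0,"ry": 0,"rz": 0}
    - {"tx": 0,"ty": 0,"tz": 35,"rx": 0,"ry": 0,"rz": 0}
    - {"tx": -5,"ty": 0,"tz": 38,"rx": 0,"ry": 0,"rz": 0}
    - {"tx": -30,"ty": 0,"tz": 38,"rx": 0,"ry": 0,"rz": 0}
    - {"tx": -40,"ty": 5,"tz": 10,"rx": 0,"ry": 0,"rz": 0}
    - {"tx": -40,"ty": 20,"tz": 0,"rx": 0,"ry": 0,"rz": 0}
    - {"tx": -40,"ty": 20,"tz": 0,"rx": 0,"ry": 0,"rz": 0}
    - {"tx": -30,"ty": 20,"tz": 0,"rx": 0,"ry": 0,"rz": 0}
    - {"tx": -20,"ty": 10,"tz": 0,"rx": 0,"ry": 0,"rz": 0}
    - {"tx": 0,"ty": 0,"tz": 0,"rx": 0,"ry": 0,"rz": 0}

```text
t: 18.37
ee_pos: [0.345, -0.078, 0.3756]
tool_rot: [0.006, 0.037, 0.999, -0.001]
force: [-0.1, 0.3, 0.3]
grip_width: 0.0553
```

```bash
python3 - <<'E'
from h import *
tgt(500,-100,350,85.8)
im,_,_=snap('side','side13');im2,_,_=snap('top','top13')
a=cv2.resize(im[120:230,240:390,::-1],(780,572))
cv2.imwrite('pics/s13.png',a);cv2.imwrite('pics/t13.png',im2[:,:,::-1])
rects('side13',dict(tall=(270,150,340,215,.068,.0745),))
rects('top13',dict(tall=(300,210,345,255,.0685,.0755),allposts=(300,200,430,270,.0755,.09),s1=(350,200,378,270,.04,.055),s2=(385,200,420,270,.04,.055)))
# full-scene change of movables
rects('top0',dict(s1=(350,200,378,270,.04,.055),s2=(385,200,420,270,.04,.055)))
W,i=world('top13');print([np.round(W[v,u]*1000).tolist() for v,u in[(225,325),(232,325),(240,325),(232,330)]])
W,i=world('side13')
for v in range(165,205,5):print(v,' '.join('%d:%d,%d,%d'%((u,)+tuple(np.nan_to_num(W[v,u]*1000).round())) for u in range(284,324,4)))
E
```

```text
d mm [155.  -22.  -25.6] rot [ 0.003  0.013 -0.   ] t 18.3667 q [-0.22 -0.2  -0.42  1.34 -0.   -0.15] F [-0.1  0.3  0.3] w 0.05532245329741013
tall 108 [ 543.5 -193.7] [118.6  89.4] 85.5 z 71.2
tall 34 [ 547.7 -152.6] [30.9 89.6] 83.6 z 74.6
allposts 622 [ 541.1 -236.8] [202.   89.4] 85.9 z 79.4
s1 350 [ 540.9 -236.7] [32.4 88.2] 85.1 z 49.3
s2 359 [ 534.3 -321.2] [32.7 87.9] 86.0 z 49.0
s1 353 [ 540.9 -236.5] [32.4 88.4] 86.3 z 49.5
s2 364 [ 534.4 -321.6] [33.1 88. ] 85.6 z 49.3
[[559.0, -140.0, 40.0], [541.0, -138.0, 62.0], [521.0, -137.0, 76.0], [540.0, -148.0, 85.0]]
165 284:630,-276,-1 288:619,-278,1 292:609,-282,0 296:583,-224,59 300:576,-241,46 304:566,-239,50 308:556,-245,47 312:547,-249,47 316:536,-250,49 320:534,-298,7
170 284:625,-261,-4 288:614,-260,0 292:603,-264,0 296:582,-224,42 300:572,-224,44 304:562,-225,47 308:552,-228,47 312:541,-228,50 316:532,-233,47 320:522,-234,49
175 284:619,-239,-1 288:586,-164,78 292:577,-165,80 296:581,-223,25 300:571,-224,27 304:560,-222,32 308:550,-222,36 312:540,-224,36 316:0,0,0 320:519,-220,46
180 284:591,-145,78 288:583,-154,72 292:572,-149,80 296:563,-153,79 300:555,-158,77 304:545,-158,79 308:536,-162,78 312:528,-168,76 316:527,-217,28 320:517,-217,32
185 284:588,-138,69 288:580,-142,68 292:569,-140,73 296:559,-140,76 300:550,-139,80 304:541,-142,79 308:532,-146,78 312:523,-148,79 316:515,-157,73 320:505,-154,78
190 284:588,-137,53 288:579,-141,52 292:569,-140,55 296:559,-139,60 300:549,-139,63 304:540,-140,65 308:529,-134,74 312:520,-138,74 316:510,-135,79 320:503,-147,70
195 284:588,-137,35 288:578,-139,37 292:568,-138,40 296:558,-139,43 300:548,-140,45 304:538,-137,51 308:528,-138,53 312:519,-139,55 316:509,-133,65 320:502,-151,48
200 284:587,-135,20 288:579,-142,15 292:568,-139,22 296:558,-139,25 300:547,-136,31 304:537,-139,32 308:527,-137,37 312:517,-136,41 316:507,-132,49 320:502,-158,23
```

View pics/s13.png

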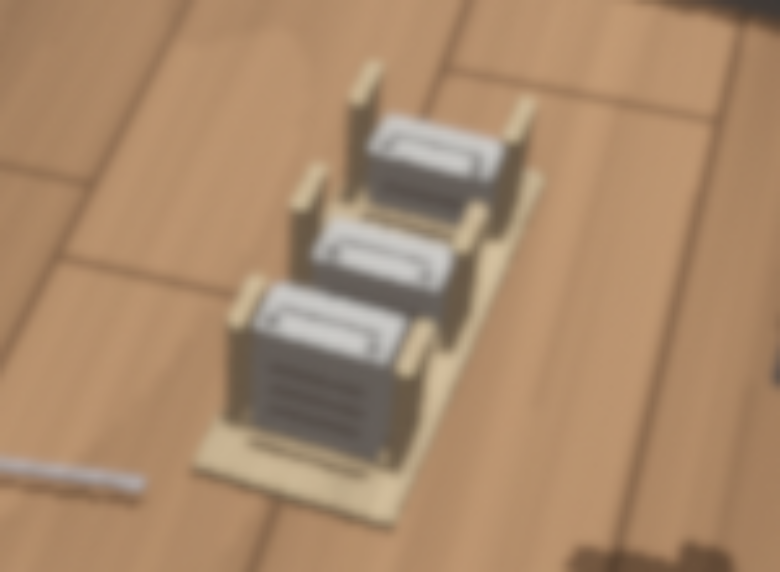

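View pics/t13.png

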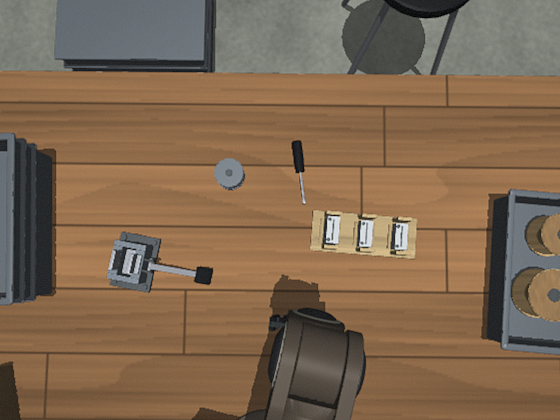

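Both views show the tall cassette upright between its posts. Its top is at 78–79 mm (8 + 70) and its front face is vertical at y ≈ -139, which puts the centre near -153.5. The neighbours, reel and driver are unmoved. I'll hand it in.

```bash
python3 - <<'E'
from h import *
print(robot.job_done())
E
```

```text
the job is handed in; nothing more can be done
None
```

The tall blade cassette is standing in the empty bay, released, with the arm clear. The job was handed in at about 18.5 s, and no verdict was reported.

**What I did:** I pressed the lever to its hard stop, and the cassette top then measured 129.7 mm. I lifted the cassette by its ends, stood it on the bench at (479, 26) mm and let go. I then gripped it across its width and lowered it until it touched the bay floor.

**Last checks:**
- **Cassette:** it stands upright, with its top at 78–79 mm (expected 78). Its centre is at roughly (547, -153.5) mm, within about 1 mm of where I measured the bay.
- **Short cassettes:** they measured within 0.5 mm of where they started.
- **Reel and screwdriver:** they look unmoved in the top picture, but I did not measure them.
- **Forces:** pressing the lever against its stop briefly read 54 N on the tool, applied by the closed fingertips. The limit for the arm or gripper body is 40 N, and the wrist limit is 120 N.
- **Check that failed:** my automatic rectangle fit of the placed cassette's top also took in the posts, so I read its height and position from individual depth points instead.

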